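# Mount the inspection camera carriage on its dovetail rail

## Robot

A 6-joint arm with a two-finger parallel gripper is mounted at the origin on the work surface. World frame = base frame: x ahead of the robot, y to its left, z up, the work surface at z = 0. Lengths are in m, angles in rad, forces in N, time in s.
With the tool pointing down it reaches from about 0.225 to 0.875 m from the base axis. Payload 3.4 kg.
Tool frame: the origin (TCP) lies at the very end of the fingers, on their centre line; the grasp point (between the pads) lies 19 mm behind it (grip_depth is the distance from the TCP to the grasp point, in m); x points along the fingers, z is the direction in which the jaws open and shut, and the axes are right-handed (so a half turn about x gives the same grasp; the last joint's range is limited). The gripper opens to 85 mm and grips with 20 to 120 N. Pads are 22 mm wide; open, the fingers measure 114 mm over their backs; the gripper's body (76 mm by 85 mm) begins 54 mm behind the grasp point. The pads swing forward as they close: fully open they stand 13 mm farther back than shut.
Start: joints at [-1.259, 0.276, 1.505, -0, 1.361, -0.121], TCP at [0.241, -0.522, 0.231] pointing down, gripper open.
Joint ranges: [-2.89, 2.89], [-0.75, 2.08], [0.22, 2.7], [-1.18, 4.32], [0.11, 2.71], [-2.7, 2.7]. Speed limits (rad/s): [2.57, 2.57, 3.14, 3.14, 3.14, 3.14].

## Interface

Orientations are given as a unit quaternion [w, x, y, z].
In Python, from rig import get_state, get_image, sign_off, grip_depth gives the robot as it stands. The module is installed in compiled form; this text tells all that it offers.
- The arm moves only by the tool arm_command, never from a script. Its argument "series" is a list of rows, each an object with "dp": the shift along the tool's x, y, z scaled (see below), a list of three; "angular": the turn, a rotation vector about the tool's x, y, z scaled (see below), a list of three; "gripper": the finger opening in mm, from 0 to 85.4. A call has exactly 8 rows; each row shifts and turns the pose as measured when the row begins, along the tool's axes as they then stand; what a row does not reach is not made up. The controller multiplies each number of a shift by 0.12 m and each number of a turn by 90 degrees. A row lasts 1/8 s, in which the tool goes at most 62.5 mm and 10.7 degrees, less where a joint would pass 70% of its speed; a pose out of reach is approached as far as the arm can. A call with a number of a shift or a turn outside -1 to 1 is refused whole. A call with a gripper value outside its range is refused whole. The fingers move at their own pace and stop on an object; "grip_force" is the grip in N (left out, the last holds). Time passes only in rows, so rows that do not move let the fingers close, or fill a call up. It gives the time, the measured TCP pose, the force and the opening at its end, in the units of the state.
- get_state(): the state, without advancing time (a new reading comes with each control period).
- get_image(name): name is "side" or "top" or "wrist"; returns a dict with "image" (420x560x3 uint8, blue, green, red), "depth" (420x560 float32, m along the optical axis (not along the pixel's ray), 0 where there is no reading), "mtx" (3x3 intrinsics, pixels), "view" (4x4, takes a point from world to camera coordinates); the wrist camera has in their place "mount" (4x4, takes a point from camera to tool coordinates, whose origin is the TCP and whose axes are the tool frame's). Camera axes: x right, y up, looking along -z (the intrinsics and any distortion apply to the point x, -y, -z); pixel columns grow to the right and rows downward; lengths in m; the calibration is good to about 2 mm. A picture is of the moment at which its call begins: read the wrist's pose just before it.
- sign_off(): hands the job in, once; it reports no verdict.
The state is a dict: "clock": time; "qpos": joint angles; "qd": joint speeds; "effort": joint torques, N m; "position": TCP position; "ee_rot": TCP orientation; "contact_force": force on the tool from outside, world axes, zero at the start; "moment": the same for the moment, N m; "width": finger opening in m.
Only numpy, scipy, OpenCV 4.12 (cv2) and the standard library are available. Lean on these libraries where they do the work, as an engineer would, in place of code of your own. Each camera call takes 0.05 s, during which the arm holds its last target. There are 200 camera calls.

## Task

Slide the loose camera carriage onto the jig's dovetail rail from the rail's open, tapered end, knob side towards the dark spring strip, and run it along gently until its nose rests against the red stop. Then turn its red side clamp knob clockwise until the carriage is firmly clamped, by feel and without over-tightening, and let go. Leave everything else on the bench alone.

Things in the scene. Friction and masses are not known exactly. Their poses are not given: they have to be found in the camera images.
- carriage: Loose dark camera carriage, about 0.35 kg, standing on the bench. Origin: slot centre line, mid-length, level of its underside; x to its nose, y to its knob side, z up. Plate x -45..45, y -36..50, z 16..28 mm. Two skirts, z 0..16, to y +-31, form its slot: 46 wide at z 11..16, 33 at z 0. Seated: origin 32 mm above the rail's, axes parallel; play 1 mm each side, 2 mm up
- mast_top (a point): Top centre of the carriage's aluminium grip mast, 22 x 22 mm, carriage x 0, y -18, z 28..75. Pinch it with the fingers fore and aft (closing along carriage x): the knob is on its +y side, a white camera pod on its -y side (x -16..16, y -73..-43, z 31..73)
- knob_top (a point): Top centre of the red clamp knob: ridged upright cylinder 30 mm across, 24 tall, 2 above the plate, at carriage x 0, y 35. Carriage axes: the knob's own angle is not measured. Clockwise from above it turns freely for 0.5 to 1.1 rad, then stiffens; about 0.15 N m above the free turning is firm (0.2 to 0.5 rad on), 0.4 too much. Friction (0.06 N m) holds it; felt torque can dip at a standstill: go by the peaks
- carriage_nose (a point): Centre of the carriage's front face (carriage x 45, y 0, z 22 mm); carriage axes
- rail: Fixed grey jig plate 240 x 200 x 12 mm (x -120..120, y -145..55) with a dovetail rail along x and a board at y -130..-60 (to z 25). Origin: under the rail's middle at bench level; x from the open entry to the stop, y to the dark gib. Rail x -110..110, top z 48, 44 wide at z 43..48, 30 at z 32. Its first 15 mm taper to 35 wide and 3 lower
- rail_entry (a point): Top centre of the rail's open entry end (rail x -110, y 0; nominal height z 48 mm); rail axes
- gib: Dark spring strip along the rail's +y top edge (rail x -95..110, y 16..22, z 43..48 mm); origin and axes as the rail's. The clamp's hidden eccentric disc presses it towards -y; it yields 1 mm per 15 N. Under 9 N the clamp is loose, over 60 N over-tight
- stop: Red stop block 16 x 50 x 14 mm fixed across the rail's top (rail z 48..62), its place along the rail differs; origin under its centre, rail axes. Rigid: touch it with less than 25 N
- stop_face (a point): Centre of the stop's face that the nose meets; rail axes
- spare_block: Bystander: loose blue block 16 x 30 x 14 mm lying on the jig's base plate, origin under its centre
- driver: Bystander: loose screwdriver, 170 mm, yellow handle, lying along its x, origin under its middle
- pliers: Bystander: loose red and blue pliers, 170 mm long, 14 mm high, along its x
- screw_jar: Bystander: loose glass jar, 48 mm diameter, 60 mm high, origin under its centre
- solder_reel: Bystander: loose reel, 48 mm diameter, 40 mm high, origin under its centre
- mouse: Bystander: blue and black computer mouse, 100 x 58 x 30 mm, origin under its centre
- parts_tray: Bystander: loose blue open tray 90 x 120 x 30 mm, origin under its centre
Not all that is in view belongs to the job. Of the things like the carriage, leave any that is blue or purple; of the rest the larger one is meant.

How it is judged:
By the outcome, as a careful person would: the job done as asked, in the order asked, and still so for the second after the job is handed in, with the robot touching nothing.
It also fails if it takes over 72 s, if anything falls off the work surface, if the arm or the gripper's body presses on something with over 40 N, if the wrist force passes 120 N, or if a joint passes its speed limit or range.

## Working session

There is one attempt and no reset: what is moved stays moved. The work goes in short steps, Python scripts to look and compute and a tool call to move; the robot and the scene stay as the last step left them, time stands still between calls to the robot, and variables do not carry over. Pictures are saved under pics/ and viewed, about 8 in all and at most 12, crops included, and the job is handed in when it is done.

Besides the shell and the picture viewer there is one more tool, called after ">>>" as name([rows], argument=value, ...), one row to a line, values as JSON. arm_command: Moves the arm, as the interface text tells. Its arguments: {"type":"object","properties":{"series":{"type":"array","items":{"type":"object","properties":{"dp":{"type":"array","items":{"type":"number"}},"angular":{"type":"array","items":{"type":"number"}},"gripper":{"type":"number"}}}},"grip_force":{"type":"number"}},"required":["series"]}

```bash
mkdir -p pics; cat > h.py <<'E'
import numpy as np, cv2
from scipy.spatial.transform import Rotation as R
from rig import get_state, get_image, sign_off, grip_depth
def rot(s): 
    q=s["ee_rot"]; return R.from_quat([q[1],q[2],q[3],q[0]]).as_matrix()
def look(n):
    s=get_state(); d=get_image(n)
    if "view" in d: c2w=np.linalg.inv(np.array(d["view"]))
    else:
        T=np.eye(4);T[:3,:3]=rot(s);T[:3,3]=s["position"]; c2w=T@np.array(d["mount"])
    d["c2w"]=c2w; return d
def cloud(d):
    z=d["depth"];K=np.array(d["mtx"]);v,u=np.mgrid[:z.shape[0],:z.shape[1]]
    p=np.stack([(u-K[0,2])/K[0,0]*z,-(v-K[1,2])/K[1,1]*z,-z],-1)
    return p@d["c2w"][:3,:3].T+d["c2w"][:3,3]
def ray(d,u,v,h):
    K=np.array(d["mtx"]); r=d["c2w"][:3,:3]@np.array([(u-K[0,2])/K[0,0],-(v-K[1,2])/K[1,1],-1]); o=d["c2w"][:3,3]
    return o+r*(h-o[2])/r[2]
E
python3 - <<'E'
from h import *
s=get_state(); print(s); print(rot(s))
for n in("top","side"):
    d=look(n); cv2.imwrite(f"pics/{n}0.png",d["image"]); print(d["mtx"],d["c2w"],[k for k in d])
E
```

```text
{'clock': 0.0, 'qpos': array([-1.25901185e+00,  2.76587820e-01,  1.50612354e+00, -1.16335263e-05,
        1.36071160e+00, -1.21006586e-01]), 'qd': array([ 1.10778005e-03,  2.01569111e-04, -4.83238482e-04, -7.79630866e-04,
        9.73780708e-05, -7.72898009e-04]), 'effort': array([ 5.08799094e-04, -4.16771007e+01, -2.45803213e+01, -1.33925200e-04,
        1.08699489e-02,  3.18207924e-06]), 'position': array([ 0.24098289, -0.52148245,  0.23044763]), 'ee_rot': array([ 0.59519274,  0.38139147,  0.59619602, -0.38057384]), 'contact_force': array([-0.48685434,  0.56635398,  0.39788547]), 'moment': array([ 0.0309721 , -0.05326499, -0.00815666]), 'width': 0.08536014761549925}
[[-5.72289833e-04  9.07797734e-01  4.19407852e-01]
 [ 1.73857378e-03  4.19408190e-01 -9.07796094e-01]
 [-9.99998325e-01  2.09649020e-04 -1.81829638e-03]]
[[427.33497032   0.         282.34602128]
 [  0.         427.33497032 203.42940455]
 [  0.           0.           1.        ]] [[-0.02890378  0.99768297 -0.06158944  0.44511468]
 [-0.99933533 -0.02747245  0.02396151  0.0360867 ]
 [ 0.02221398  0.06224108  0.9978139   1.23342348]
 [ 0.          0.          0.          1.        ]] ['image', 'depth', 'mtx', 'view', 'c2w']
[[396.96316027   0.         276.66148991]
 [  0.         396.96316027 210.39754222]
 [  0.           0.           1.        ]] [[ 0.9963268   0.03530367 -0.07801635  0.45533918]
 [-0.08512758  0.50711029 -0.85766686 -0.79449304]
 [ 0.00928411  0.86115783  0.50825289  0.55712622]
 [ 0.          0.          0.          1.        ]] ['image', 'depth', 'mtx', 'view', 'c2w']
```

View pics/top0.png

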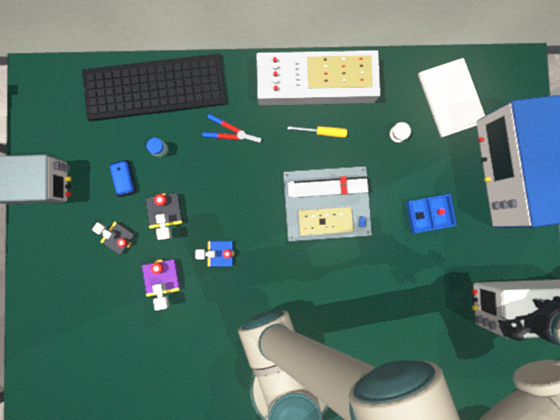

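View pics/side0.png

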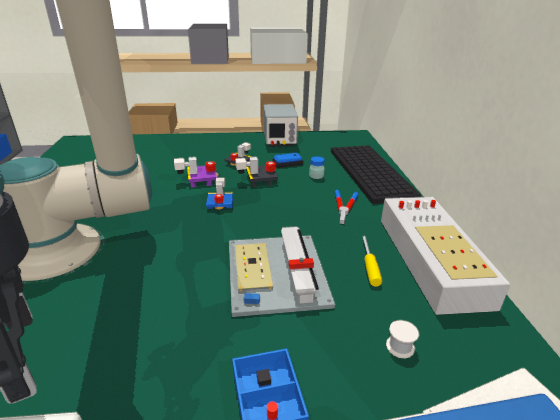

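The top view shows the target, a dark carriage at (164,212), with its knob up-image and its pod down-image. The smaller dark carriage is at (115,236), and the purple and blue ones are decoys. The rail runs from (289,187) on the left to (368,187), with the stop at (343,185). In the side view the gib is on the far +x side, so the entry is at the left (+y world) end.

```bash
python3 - <<'E'
from h import *
d=look("top"); P=cloud(d); im=d["image"]; hsv=cv2.cvtColor(im,cv2.COLOR_BGR2HSV)
red=((hsv[...,0]<8)|(hsv[...,0]>172))&(hsv[...,1]>150)&(hsv[...,2]>90)
def blob(m,box):
    a,b,c,e=box; k=np.zeros_like(m);k[b:e,a:c]=m[b:e,a:c]; v,u=np.nonzero(k); return u.mean(),v.mean(),len(u)
for n,box,h in(("knob",(150,190,180,212),.054),("stop",(335,170,355,200),.062)):
    u,v,c=blob(red,box); print(n,u,v,c,ray(d,u,v,h),P[int(round(v)),int(round(u))])
# carriage mast/pod heights
for (a,b,c,e),lo,hi,n in(((140,185,190,245),.066,.085,"mast+pod"),((140,185,190,245),.02,.034,"plate"),((275,165,365,210),.044,.05,"rail"),((275,165,340,210),.044,.05,"rail left of stop")):
    Q=P[b:e,a:c].reshape(-1,3); Q=Q[(Q[:,2]>lo)&(Q[:,2]<hi)]
    print(n,len(Q),Q.mean(0),Q.min(0),Q.max(0)); r=cv2.minAreaRect(Q[:,:2].astype(np.float32)*1000); print(r)
w=look("wrist"); print(w["mount"],w["mtx"])
E
```

```text
knob 160.2027027027027 199.59459459459458 74 [0.53772399 0.34331319 0.054     ] [0.53624546 0.34261484 0.0588462 ]
stop 343.16438356164383 184.7945205479452 73 [ 0.56436878 -0.16158564  0.062     ] [ 0.56259738 -0.15909253  0.07397519]
mast+pod 211 [0.46015225 0.33407868 0.07365175] [0.42994539 0.31636653 0.06629287] [0.49706744 0.35004946 0.0802295 ]
((463.7066345214844, 335.4386291503906), (65.84994506835938, 31.726865768432617), 6.859941005706787)
plate 772 [0.51006565 0.33873098 0.02808052] [0.46337927 0.29276373 0.02001443] [0.55734593 0.39029317 0.03390902]
((510.2569274902344, 341.481201171875), (85.87356567382812, 91.66815948486328), 7.4332594871521)
rail 774 [ 0.56189503 -0.11360927  0.04756128] [ 0.53768661 -0.22399286  0.04401168] [ 0.58903914 -0.00980601  0.04999861]
((561.6481323242188, -117.51579284667969), (46.33931350708008, 214.36032104492188), 2.3477797508239746)
rail left of stop 557 [ 0.56070884 -0.08135718  0.04745668] [ 0.53768661 -0.15302245  0.04401168] [ 0.58569096 -0.00980601  0.04999861]
((561.2359619140625, -82.11297607421875), (44.26755142211914, 143.58526611328125), 2.3380239009857178)
[[ 4.37053104e-04  2.62010822e-01 -9.65064836e-01 -1.43318188e-01]
 [-7.45584253e-04  9.65064746e-01  2.62010460e-01  6.64975111e-02]
 [ 9.99999627e-01  6.05024660e-04  6.17135686e-04  5.49087231e-04]
 [ 0.00000000e+00  0.00000000e+00  0.00000000e+00  1.00000000e+00]] [[316.59348814   0.         277.11948689]
 [  0.         316.59348814 212.95604322]
 [  0.           0.           1.        ]]
```

>>> arm_command([
  {"dp":[0.1,0,-0.15],"angular":[0.083,0,0],"gripper":85},
  {"dp":[0.1,0.1,-0.3],"angular":[0.083,0,0],"gripper":85},
  {"dp":[0.1,0.2,-0.35],"angular":[0.083,0,0],"gripper":85},
  {"dp":[0.05,0.33,-0.38],"angular":[0,0,0],"gripper":85},
  {"dp":[0.05,0.33,-0.38],"angular":[0,0,0],"gripper":85},
  {"dp":[0.05,0.33,-0.38],"angular":[0,0,0],"gripper":85},
  {"dp":[0.05,0.33,-0.38],"angular":[0,0,0],"gripper":85},
  {"dp":[0,0.33,-0.38],"angular":[0,0,0],"gripper":85},
])

```text
clock: 1.2
position: [0.4465, -0.184, 0.1676]
ee_rot: [0.505, 0.495, 0.504, -0.496]
contact_force: [0.3, -0.8, 0.0]
width: 0.0852
```

```bash
cat > to.py <<'E'
import sys; from h import *
# to.py x y z yaw_deg -> remaining in tool units (target frame) 
x,y,z,yaw=map(float,sys.argv[1:]); s=get_state(); M=rot(s)
c,n=np.cos(np.radians(yaw)),np.sin(np.radians(yaw))
G=np.array([[0,c,n],[0,n,-c],[-1,0,0]])
e=np.array([x,y,z])-s["position"]
print("clk %.2f"%s["clock"],"pos",s["position"].round(4),"yaw %.2f"%np.degrees(np.arctan2(M[1,1],M[0,1])),"w %.4f"%s["width"])
print("dp target-frame",(G.T@e/.12).round(3),"tool-frame",(M.T@e/.12).round(3),"ang",(R.from_matrix(M.T@G).as_rotvec()/(np.pi/2)).round(4))
print("F",s["contact_force"].round(2),"M",s["moment"].round(3))
E
python3 to.py .562 -.11 .16 2.3
```

```text
clk 1.20 pos [ 0.4465 -0.184   0.1676] yaw 1.05 w 0.0852
dp target-frame [ 0.064  0.986 -0.577] tool-frame [ 0.063  0.973 -0.599] ang [-0.0139  0.0013 -0.0004]
F [ 0.34 -0.77  0.03] M [-0.064 -0.052 -0.004]
```

>>> arm_command([
  {"dp":[0.05,0.45,-0.28],"angular":[-0.014,0,0],"gripper":85},
  {"dp":[0,0.4,-0.25],"angular":[0,0,0],"gripper":85},
  {"dp":[0,0.1,-0.05],"angular":[0,0,0],"gripper":85},
  {"dp":[0,0,0],"angular":[0,0,0],"gripper":85},
  {"dp":[0,0,0],"angular":[0,0,0],"gripper":85},
  {"dp":[0,0,0],"angular":[0,0,0],"gripper":85},
  {"dp":[0,0,0],"angular":[0,0,0],"gripper":85},
  {"dp":[0,0,0],"angular":[0,0,0],"gripper":85},
])

```text
clock: 2.2
position: [0.5564, -0.1093, 0.1613]
ee_rot: [0.511, 0.488, 0.51, -0.491]
contact_force: [-0.0, 0.1, 0.6]
width: 0.085
```

```bash
python3 to.py .562 -.11 .16 2.3; python3 - <<'E'
from h import *
d=look("wrist"); cv2.imwrite("pics/w1.png",d["image"]); P=cloud(d); np.savez("w1.npz",P=P,im=d["image"],c2w=d["c2w"],mtx=d["mtx"])
E
```

```text
clk 2.20 pos [ 0.5564 -0.1093  0.1613] yaw 2.47 w 0.0850
dp target-frame [0.011 0.046 0.008] tool-frame [0.01  0.046 0.008] ang [0.0019 0.002  0.0016]
F [-0.02  0.1   0.58] M [ 0.023 -0.012  0.055]
```

View pics/w1.png

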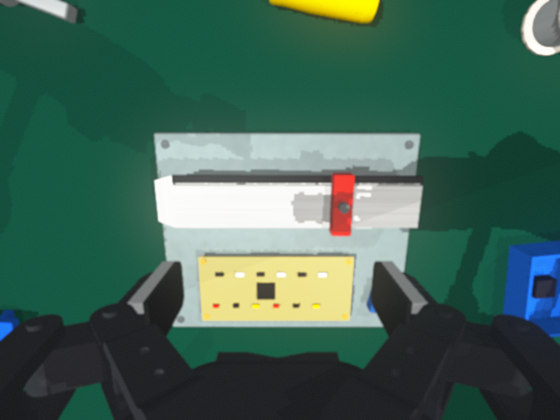

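The rail is white from the taper at (155,200) to (422,205). The gib is along its top edge (row 180), and the stop's near face is at column ~331.

```bash
python3 - <<'E'
from h import *
f=np.load("w1.npz"); d=dict(c2w=f["c2w"],mtx=f["mtx"]); im=f["im"];P=f["P"]
g=cv2.cvtColor(im,cv2.COLOR_BGR2GRAY).astype(float); hsv=cv2.cvtColor(im,cv2.COLOR_BGR2HSV)
G=cv2.Sobel(cv2.GaussianBlur(g,(3,3),0),cv2.CV_64F,0,1)
lo=[];hi=[]
for u in range(185,325,3):
    v=215+np.argmin(G[215:240,u]); lo.append(ray(d,u,v+.0,.048))
    v=168+np.argmin(G[168:182,u]); hi.append(ray(d,u,v+.0,.048))
for n,L in(("lo",lo),("hi",hi)):
    L=np.array(L); k=np.polyfit(L[:,1],L[:,0],1); r=L[:,0]-np.polyval(k,L[:,1]); ok=abs(r)<.002; k=np.polyfit(L[ok,1],L[ok,0],1); print(n,"yaw %.2f"%np.degrees(np.arctan(-k[0])),"x at y=-.1: %.4f"%np.polyval(k,-.1),ok.sum(),len(ok),abs(r[ok]).max())
Gx=cv2.Sobel(cv2.GaussianBlur(g,(3,3),0),cv2.CV_64F,1,0)
us=[140+np.argmax(Gx[v,140:175]) for v in range(190,218,3)]; print(us,[ray(d,u,v,.045).round(4) for u,v in zip(us,range(190,218,3))][::3])
red=((hsv[...,0]<8)|(hsv[...,0]>172))&(hsv[...,1]>150)&(hsv[...,2]>90)
k=red[165:245,315:370]; v,u=np.nonzero(k);pts=np.c_[u+315,v+165].astype(np.float32); b=cv2.boxPoints(cv2.minAreaRect(pts)); print([ (q.round(1),ray(d,*q,.062).round(4)) for q in b])
# depth at rail, plate, stop
for u,v in((250,200),(343,220),(240,150),(200,205),(120,150)): print(P[v,u].round(4))
E
```

```text
lo yaw 2.33 x at y=-.1: 0.5394 47 47 0.0008198131908702111
hi yaw 2.27 x at y=-.1: 0.5889 44 47 0.0012749017830770981
[np.int64(154), np.int64(155), np.int64(155), np.int64(155), np.int64(156), np.int64(156), np.int64(156), np.int64(157), np.int64(157), np.int64(157)] [array([ 0.5678, -0.0069,  0.045 ]), array([ 0.5602, -0.0072,  0.045 ]), array([ 0.5524, -0.0076,  0.045 ]), array([ 0.5445, -0.008 ,  0.045 ])]
[(array([330.9, 234. ], dtype=float32), array([ 0.5411, -0.1541,  0.062 ])), (array([332. , 173.7], dtype=float32), array([ 0.59  , -0.1507,  0.062 ])), (array([354.2, 174.1], dtype=float32), array([ 0.5904, -0.1677,  0.062 ])), (array([353. , 234.4], dtype=float32), array([ 0.5415, -0.172 ,  0.062 ]))]
[ 0.5635 -0.0872  0.049 ]
[ 0.5533 -0.1627  0.0621]
[ 0.6234 -0.1065  0.3044]
[ 0.5576 -0.0458  0.049 ]
[5.954e-01 3.990e-02 4.000e-04]
```

```bash
python3 to.py .485 .338 .16 7; python3 - <<'E'
from h import *
f=np.load("w1.npz"); d=dict(c2w=f["c2w"],mtx=f["mtx"]); im=f["im"];P=f["P"]
for u in (220,260): print([tuple(im[v,u]) for v in range(166,192)], [ray(d,u,v,.048)[0].round(4) for v in (175,185,228)])
Q=P[150:245,180:325].reshape(-1,3); Q=Q[(Q[:,2]>.0455)&(Q[:,2]<.053)]; o=(Q[:,0]-(-.1-Q[:,1])*np.tan(np.radians(2.3))); print(np.percentile(o,[0.5,2,50,98,99.5]),len(Q))
E
```

```text
clk 2.25 pos [ 0.5564 -0.1093  0.1613] yaw 2.48 w 0.0849
dp target-frame [ 0.011 -0.136 -3.772] tool-frame [-0.    -0.433 -3.75 ] ang [-0.0503  0.0019  0.0017]
F [0.14 0.01 0.51] M [ 0.014 -0.035 -0.012]
[(np.uint8(194), np.uint8(197), np.uint8(178)), (np.uint8(196), np.uint8(197), np.uint8(179)), (np.uint8(196), np.uint8(198), np.uint8(180)), (np.uint8(189), np.uint8(192), np.uint8(173)), (np.uint8(164), np.uint8(166), np.uint8(151)), (np.uint8(134), np.uint8(136), np.uint8(125)), (np.uint8(122), np.uint8(124), np.uint8(114)), (np.uint8(119), np.uint8(122), np.uint8(112)), (np.uint8(106), np.uint8(108), np.uint8(100)), (np.uint8(90), np.uint8(93), np.uint8(88)), (np.uint8(85), np.uint8(85), np.uint8(82)), (np.uint8(84), np.uint8(86), np.uint8(83)), (np.uint8(86), np.uint8(87), np.uint8(85)), (np.uint8(86), np.uint8(88), np.uint8(85)), (np.uint8(84), np.uint8(84), np.uint8(83)), (np.uint8(93), np.uint8(93), np.uint8(92)), (np.uint8(146), np.uint8(148), np.uint8(148)), (np.uint8(209), np.uint8(213), np.uint8(214)), (np.uint8(226), np.uint8(228), np.uint8(229)), (np.uint8(228), np.uint
[... 991 characters left out ...]
82), np.uint8(79)), (np.uint8(80), np.uint8(81), np.uint8(79)), (np.uint8(84), np.uint8(86), np.uint8(84)), (np.uint8(133), np.uint8(134), np.uint8(133)), (np.uint8(190), np.uint8(194), np.uint8(193)), (np.uint8(210), np.uint8(215), np.uint8(214)), (np.uint8(224), np.uint8(227), np.uint8(226)), (np.uint8(241), np.uint8(244), np.uint8(243)), (np.uint8(248), np.uint8(250), np.uint8(250)), (np.uint8(249), np.uint8(251), np.uint8(251)), (np.uint8(250), np.uint8(251), np.uint8(251)), (np.uint8(250), np.uint8(251), np.uint8(251)), (np.uint8(250), np.uint8(251), np.uint8(251))] [np.float64(0.5845), np.float64(0.5763), np.float64(0.5392)]
[0.54123428 0.54181635 0.56296524 0.58421766 0.58480106] 7261
```

>>> arm_command([
  {"dp":[0,-0.05,-0.45],"angular":[-0.05,0,0],"gripper":85},
  {"dp":[0,-0.02,-0.5],"angular":[0,0,0],"gripper":85},
  {"dp":[0,-0.02,-0.5],"angular":[0,0,0],"gripper":85},
  {"dp":[0,-0.02,-0.5],"angular":[0,0,0],"gripper":85},
  {"dp":[0,-0.02,-0.5],"angular":[0,0,0],"gripper":85},
  {"dp":[0,-0.02,-0.5],"angular":[0,0,0],"gripper":85},
  {"dp":[0,0,-0.5],"angular":[0,0,0],"gripper":85},
  {"dp":[0,0,-0.5],"angular":[0,0,0],"gripper":85},
])

```text
clock: 3.25
position: [0.4876, 0.3679, 0.1608]
ee_rot: [0.53, 0.471, 0.525, -0.471]
contact_force: [1.6, -0.7, -0.1]
width: 0.0848
```

```bash
python3 to.py .485 .338 .16 7
```

```text
clk 3.25 pos [0.4876 0.3679 0.1608] yaw 6.47 w 0.0848
dp target-frame [ 0.007 -0.052  0.245] tool-frame [ 0.008 -0.05   0.245] ang [-0.0059  0.003  -0.0033]
F [ 1.63 -0.67 -0.11] M [ 0.019 -0.055  0.02 ]
```

>>> arm_command([
  {"dp":[0,-0.05,0.25],"angular":[-0.006,0.003,-0.003],"gripper":85},
  {"dp":[0,0,0.05],"angular":[0,0,0],"gripper":85},
  {"dp":[0,0,0],"angular":[0,0,0],"gripper":85},
  {"dp":[0,0,0],"angular":[0,0,0],"gripper":85},
  {"dp":[0,0,0],"angular":[0,0,0],"gripper":85},
  {"dp":[0,0,0],"angular":[0,0,0],"gripper":85},
  {"dp":[0,0,0],"angular":[0,0,0],"gripper":85},
  {"dp":[0,0,0],"angular":[0,0,0],"gripper":85},
])

```text
clock: 4.25
position: [0.4855, 0.3371, 0.1609]
ee_rot: [0.531, 0.468, 0.532, -0.465]
contact_force: [-0.2, 0.6, 0.6]
width: 0.0851
```

```bash
python3 to.py .485 .338 .16 7; python3 - <<'E'
from h import *
d=look("wrist"); cv2.imwrite("pics/w2.png",d["image"]); P=cloud(d); np.savez("w2.npz",P=P,im=d["image"],c2w=d["c2w"],mtx=d["mtx"])
m=(P[...,2]>.071)&(P[...,2]<.083)&(P[...,1]>.25)&(P[...,1]<.43)&(P[...,0]<.53)&(P[...,0]>.4)
n,l,st,c=cv2.connectedComponentsWithStats(m.astype(np.uint8))
for i in range(1,n):
    if st[i,4]>150:
        Q=P[l==i]; print(st[i],Q.mean(0).round(4),cv2.minAreaRect(Q[:,:2].astype(np.float32)*1000))
hsv=cv2.cvtColor(d["image"],cv2.COLOR_BGR2HSV); red=((hsv[...,0]<8)|(hsv[...,0]>172))&(hsv[...,1]>150)&(hsv[...,2]>80)
n,l,st,c=cv2.connectedComponentsWithStats(red.astype(np.uint8))
for i in range(1,n):
    if st[i,4]>200:
        Q=P[(l==i)&(P[...,2]>.048)]; print("red",st[i],c[i],Q.mean(0).round(4))
E
```

```text
clk 4.25 pos [0.4855 0.3371 0.1609] yaw 7.38 w 0.0851
dp target-frame [ 0.007 -0.003 -0.008] tool-frame [ 0.007 -0.003 -0.008] ang [ 0.0042 -0.0024 -0.0015]
F [-0.25  0.57  0.65] M [0.03  0.014 0.014]
[259 202  29  29 833] [0.4874 0.3405 0.0755] ((486.84930419921875, 340.3709716796875), (21.762601852416992, 21.28952407836914), 6.899055004119873)
[ 254  246   40   35 1319] [0.4481 0.3353 0.0734] ((447.87420654296875, 335.2674255371094), (29.076303482055664, 31.428218841552734), 7.338250160217285)
red [253 125  41  39 868] [273.0702765 143.6140553] [0.5393 0.3472 0.0551]
red [123 240  32  29 562] [139.386121   253.05160142] [0.5514 0.3446 0.3043]
red [220 322  33  32 671] [237.11624441 336.01788376] [0.3695 0.3582 0.0658]
```

View pics/w2.png

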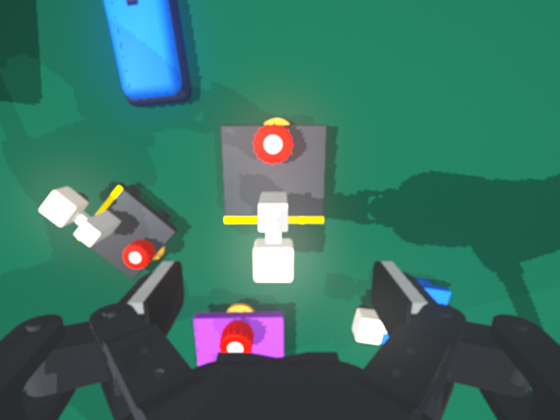

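Mast top is at (273,213) and the knob at (273,144). The carriage stands free, and nothing is in the way of the fingers. I'll descend and pinch.

>>> arm_command([
  {"dp":[0.3,0.016,-0.026],"angular":[0.003,-0.002,-0.001],"gripper":85},
  {"dp":[0.3,0,0],"angular":[0,0,0],"gripper":85},
  {"dp":[0.25,0,0],"angular":[0,0,0],"gripper":85},
  {"dp":[0.17,0,0],"angular":[0,0,0],"gripper":85},
  {"dp":[0,0,0],"angular":[0,0,0],"gripper":40},
  {"dp":[0,0,0],"angular":[0,0,0],"gripper":40},
  {"dp":[0,0,0],"angular":[0,0,0],"gripper":40},
  {"dp":[0,0,0],"angular":[0,0,0],"gripper":40},
], grip_force=60)

```text
clock: 5.3
position: [0.4904, 0.3428, 0.0391]
ee_rot: [0.531, 0.471, 0.529, -0.465]
contact_force: [-0.5, 0.3, -0.2]
width: 0.0399
```

```bash
python3 to.py .487 .3404 .038 7.1
```

```text
clk 5.30 pos [0.4904 0.3428 0.0391] yaw 7.12 w 0.0399
dp target-frame [ 0.009 -0.031  0.017] tool-frame [ 0.009 -0.031  0.017] ang [ 0.0003 -0.0024 -0.0057]
F [-0.49  0.26 -0.24] M [0.014 0.023 0.047]
```

>>> arm_command([
  {"dp":[0.01,-0.03,0.017],"angular":[0,-0.002,-0.006],"gripper":40},
  {"dp":[0,0,0],"angular":[0,0,0],"gripper":30},
  {"dp":[0,0,0],"angular":[0,0,0],"gripper":15},
  {"dp":[0,0,0],"angular":[0,0,0],"gripper":15},
  {"dp":[0,0,0],"angular":[0,0,0],"gripper":15},
  {"dp":[0,0,0],"angular":[0,0,0],"gripper":15},
  {"dp":[0,0,0],"angular":[0,0,0],"gripper":15},
  {"dp":[0,0,0],"angular":[0,0,0],"gripper":15},
], grip_force=60)

```text
clock: 6.3
position: [0.4875, 0.3408, 0.0391]
ee_rot: [0.53, 0.469, 0.53, -0.467]
contact_force: [0.5, 0.5, 1.0]
width: 0.021
```

```bash
python3 to.py .487 .3404 .038 7.1
```

```text
clk 6.30 pos [0.4875 0.3408 0.0391] yaw 7.12 w 0.0210
dp target-frame [ 0.009 -0.004  0.003] tool-frame [ 0.009 -0.004  0.003] ang [ 0.0002 -0.0009 -0.0007]
F [0.53 0.47 1.01] M [-0.101  0.088 -0.096]
```

>>> arm_command([
  {"dp":[-0.1,0,0],"angular":[0,0,0],"gripper":15},
  {"dp":[-0.25,0,0],"angular":[0,0,0],"gripper":15},
  {"dp":[-0.25,0,0],"angular":[0.02,0,0],"gripper":15},
  {"dp":[-0.2,0.05,0.1],"angular":[0.033,0,0],"gripper":15},
  {"dp":[0,0.07,0.25],"angular":[0,0,0],"gripper":15},
  {"dp":[0,0.07,0.35],"angular":[0,0,0],"gripper":15},
  {"dp":[0,0.07,0.4],"angular":[0,0,0],"gripper":15},
  {"dp":[0,0.07,0.4],"angular":[0,0,0],"gripper":15},
])

```text
clock: 7.3
position: [0.5309, 0.1593, 0.1368]
ee_rot: [0.51, 0.486, 0.513, -0.491]
contact_force: [1.0, -0.8, -4.5]
width: 0.0214
```

```bash
python3 to.py .5383 .0669 .11 2.3
```

```text
clk 7.30 pos [0.5309 0.1593 0.1368] yaw 2.60 w 0.0214
dp target-frame [0.223 0.03  0.772] tool-frame [0.225 0.028 0.771] ang [0.0033 0.0014 0.0058]
F [ 0.96 -0.83 -4.54] M [-0.018  0.069  0.019]
```

>>> arm_command([
  {"dp":[0.05,0.02,0.35],"angular":[0.003,0.001,0.005],"gripper":15},
  {"dp":[0.1,0.01,0.25],"angular":[0,0,0],"gripper":15},
  {"dp":[0.07,0,0.1],"angular":[0,0,0],"gripper":15},
  {"dp":[0,0,0],"angular":[0,0,0],"gripper":15},
  {"dp":[0,0,0],"angular":[0,0,0],"gripper":15},
  {"dp":[0,0,0],"angular":[0,0,0],"gripper":15},
  {"dp":[0,0,0],"angular":[0,0,0],"gripper":15},
  {"dp":[0,0,0],"angular":[0,0,0],"gripper":15},
])

```text
clock: 8.3
position: [0.5371, 0.0733, 0.111]
ee_rot: [0.509, 0.49, 0.51, -0.491]
contact_force: [0.2, 0.1, -4.1]
width: 0.021
```

```bash
python3 to.py .5383 .0669 .11 2.3; python3 - <<'E'
from h import *
d=look("wrist"); cv2.imwrite("pics/w3.png",d["image"]); P=cloud(d); np.savez("w3.npz",P=P,im=d["image"],c2w=d["c2w"],mtx=d["mtx"])
E
```

```text
clk 8.30 pos [0.5371 0.0733 0.111 ] yaw 2.25 w 0.0210
dp target-frame [0.008 0.008 0.053] tool-frame [0.008 0.008 0.053] ang [-0.0006 -0.0004  0.0015]
F [ 0.17  0.14 -4.13] M [ 0.016  0.12  -0.002]
```

View pics/w3.png

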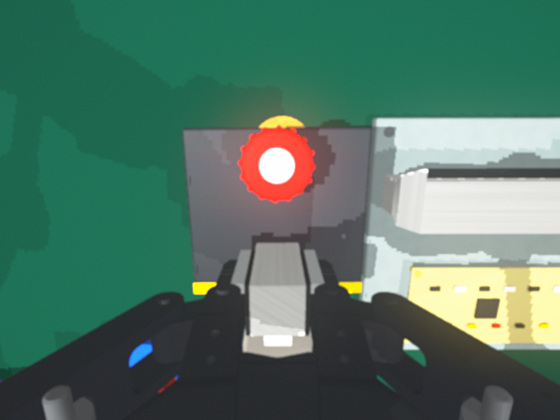

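The carriage is held level with its knob at (277,165). The rail entry is visible at (392,195) to the right, with the gib dark along row 172. Next I measure the relative lateral offset from this one view.

```bash
python3 - <<'E'
from h import *
f=np.load("w3.npz"); d=dict(c2w=f["c2w"],mtx=f["mtx"]); im=f["im"];P=f["P"]
g=cv2.cvtColor(im,cv2.COLOR_BGR2GRAY).astype(float); hsv=cv2.cvtColor(im,cv2.COLOR_BGR2HSV)
G=cv2.Sobel(cv2.GaussianBlur(g,(3,3),0),cv2.CV_64F,0,1)
lo=[];gi=[]
for u in range(435,550,4):
    v=220+np.argmin(G[220:245,u]); lo.append(ray(d,u,v,.048))
    v=168+np.argmax(G[168:190,u]); gi.append(ray(d,u,v,.048))
a=np.radians(2.3); U=np.array([np.sin(a),-np.cos(a)]); W=np.array([np.cos(a),np.sin(a)])
for n,L,o in(("lo",lo,-.022),("gib in",gi,.016)):
    L=np.array(L)[:,:2]; k=np.polyfit(L@U,L@W,1); print(n,"dyaw",np.degrees(k[0]).round(2),"axis w=",(np.median(L@W)-o).round(4))
Q=P[165:240,430:555].reshape(-1,3); Q=Q[(Q[:,2]>.0455)&(Q[:,2]<.053)]; print("cloud w",np.percentile(Q[:,:2]@W,[1,99]).round(4),np.median(Q[:,2]))
z=.111-.0391
red=((hsv[...,0]<8)|(hsv[...,0]>172))&(hsv[...,1]>150)&(hsv[...,2]>80); red[220:]=0;red[:,:200]=0;red[:,360:]=0
c,r=cv2.minEnclosingCircle(np.argwhere(red)[:,::-1].astype(np.float32)); k=ray(d,*c,z+.054); print("knob",c,r,k, "origin w",k[:2]@W-.035,"u",k[:2]@U)
m=red&(P[...,2]>z+.045); print("knob cloud",P[m].mean(0), P[m].min(0),P[m].max(0))
u=np.arange(195,365,5); vv=[115+np.argmax(-G[115:140,i]) for i in u]; L=np.array([ray(d,i,v,z+.028) for i,v in zip(u,vv)])[:,:2]
print("plate edge w",np.polyfit(L@U,L@W,1),np.median(L@W)-.05)
ent=[ray(d,x,v,.045)[:2]@U for v in (190,200,210,220) for x in [375+np.argmax(cv2.Sobel(g,cv2.CV_64F,1,0)[v,375:410])]]; print("entry u",ent)
s=get_state(); print("tcp w,u",s["position"][:2]@W,s["position"][:2]@U)
E
```

```text
lo dyaw 0.45 axis w= 0.5576
gib in dyaw 0.14 axis w= 0.5583
cloud w [0.5366 0.58  ] 0.04851831885907942
knob (276.8868713378906, 163.03628540039062) 39.44153594970703 [0.58975952 0.07505157 0.1259    ] origin w 0.5572963644630317 u -0.05132299842709132
knob cloud [0.58978268 0.07504966 0.12695287] [0.57329508 0.05941256 0.1199637 ] [0.60415945 0.09098095 0.25412368]
plate edge w [0.02872356 0.60789167] 0.5567028564866054
entry u [np.float64(0.030433882664693813), np.float64(0.030446410597691563), np.float64(0.030459154984101997), np.float64(0.030472121482522686)]
tcp w,u 0.5395949933420328 -0.05165792424709645
```

```bash
python3 - <<'E'
from h import *
f=np.load("w3.npz"); d=dict(c2w=f["c2w"],mtx=f["mtx"]); im=f["im"]
g=cv2.cvtColor(im,cv2.COLOR_BGR2GRAY).astype(float);G=cv2.Sobel(cv2.GaussianBlur(g,(3,3),0),cv2.CV_64F,0,1);Gx=cv2.Sobel(cv2.GaussianBlur(g,(3,3),0),cv2.CV_64F,1,0)
a=np.radians(2.3); U=np.array([np.sin(a),-np.cos(a)]); W=np.array([np.cos(a),np.sin(a)])
u=np.r_[190:250:4,312:362:4]; vv=[120+np.argmax(abs(G[120:138,i])) for i in u]; print(vv)
L=np.array([ray(d,i,v,.1) for i,v in zip(u,vv)])[:,:2]; print(np.degrees(np.polyfit(L@U,L@W,1)[0]))
v=np.arange(140,270,6); uu=[180+np.argmax(abs(Gx[i,180:205])) for i in v]; print(uu)
L=np.array([ray(d,i,k,.1) for i,k in zip(uu,v)])[:,:2]; print(np.degrees(-np.polyfit(L@W,L@U,1)[0]),np.median(L@U))
E
```

```text
[np.int64(130), np.int64(130), np.int64(130), np.int64(130), np.int64(130), np.int64(130), np.int64(129), np.int64(129), np.int64(129), np.int64(129), np.int64(129), np.int64(129), np.int64(129), np.int64(129), np.int64(129), np.int64(126), np.int64(126), np.int64(129), np.int64(129), np.int64(128), np.int64(129), np.int64(128), np.int64(128), np.int64(129), np.int64(128), np.int64(128), np.int64(128), np.int64(128)]
0.5410381036255555
[np.int64(184), np.int64(184), np.int64(185), np.int64(185), np.int64(186), np.int64(186), np.int64(186), np.int64(187), np.int64(188), np.int64(188), np.int64(189), np.int64(189), np.int64(190), np.int64(190), np.int64(191), np.int64(191), np.int64(192), np.int64(192), np.int64(193), np.int64(193), np.int64(194), np.int64(198)]
0.8334038482396929 -0.09543472429194456
```

>>> arm_command([
  {"dp":[0.12,0.008,0],"angular":[0,0,0.001],"gripper":15},
  {"dp":[0.12,0,0],"angular":[0,0,0],"gripper":15},
  {"dp":[0.08,0,0.08],"angular":[0,0,0],"gripper":15},
  {"dp":[0,0,0.08],"angular":[0,0,0],"gripper":15},
  {"dp":[0,0,0.05],"angular":[0,0,0],"gripper":15},
  {"dp":[0,0,0],"angular":[0,0,0],"gripper":15},
  {"dp":[0,0,0],"angular":[0,0,0],"gripper":15},
  {"dp":[0,0,0],"angular":[0,0,0],"gripper":15},
])

```text
clock: 9.35
position: [0.5393, 0.0457, 0.0697]
ee_rot: [0.509, 0.49, 0.51, -0.49]
contact_force: [0.3, -0.5, -4.1]
width: 0.0215
```

```bash
cat > r.py <<'E'
from h import *
a=np.radians(2.3); U=np.array([np.sin(a),-np.cos(a)]); W=np.array([np.cos(a),np.sin(a)])
s=get_state();p=s["position"];M=rot(s)
c,n=np.cos(a),np.sin(a);G=np.array([[0,c,n],[0,n,-c],[-1,0,0]])
print("clk %.2f u %.1f w %.1f z %.1f mm w%.1f"%(s["clock"],p[:2]@U*1e3,p[:2]@W*1e3,p[2]*1e3,s["width"]*1e3),"ang",(R.from_matrix(M.T@G).as_rotvec()/(np.pi/2)).round(4))
F=s["contact_force"];Mo=s["moment"];print("F u %.1f w %.1f z %.1f"%(F[:2]@U,F[:2]@W,F[2]),"M u %.2f w %.2f z %.3f"%(Mo[:2]@U,Mo[:2]@W,Mo[2]))
E
python3 r.py
```

```text
clk 9.35 u -24.0 w 540.7 z 69.7 mm w21.5 ang [-0.0012 -0.0004  0.0004]
F u 0.5 w 0.3 z -4.1 M u -0.11 w -0.03 z 0.008
```

>>> arm_command([
  {"dp":[-0.02,0,0],"angular":[-0.001,0,0],"gripper":15},
  {"dp":[-0.002,0,0],"angular":[0,0,0],"gripper":15},
  {"dp":[0,0,0.04],"angular":[0,0,0],"gripper":15},
  {"dp":[0,0,0.04],"angular":[0,0,0],"gripper":15},
  {"dp":[0,0,0.04],"angular":[0,0,0],"gripper":15},
  {"dp":[0,0,0.04],"angular":[0,0,0],"gripper":15},
  {"dp":[0,0,0.04],"angular":[0,0,0],"gripper":15},
  {"dp":[0,0,0],"angular":[0,0,0],"gripper":15},
])

```text
clock: 10.35
position: [0.5405, 0.0201, 0.0728]
ee_rot: [0.51, 0.49, 0.51, -0.49]
contact_force: [0.2, -0.3, -4.6]
width: 0.0212
```

```bash
python3 r.py
```

```text
clk 10.35 u 1.6 w 540.9 z 72.8 mm w21.2 ang [ 0.0001 -0.0002  0.    ]
F u 0.3 w 0.2 z -4.6 M u -0.09 w 0.06 z -0.001
```

>>> arm_command([
  {"dp":[0.004,0,0.03],"angular":[0,0,0],"gripper":15},
  {"dp":[0,0,0.04],"angular":[0,0,0],"gripper":15},
  {"dp":[0,0,0.05],"angular":[0,0,0],"gripper":15},
  {"dp":[0,0,0.05],"angular":[0,0,0],"gripper":15},
  {"dp":[0,0,0.05],"angular":[0,0,0],"gripper":15},
  {"dp":[0,0,0.05],"angular":[0,0,0],"gripper":15},
  {"dp":[0,0,0.05],"angular":[0,0,0],"gripper":15},
  {"dp":[0,0,0.03],"angular":[0,0,0],"gripper":15},
])

```text
clock: 11.35
position: [0.5423, -0.0248, 0.0722]
ee_rot: [0.51, 0.49, 0.51, -0.49]
contact_force: [0.6, 0.1, -4.6]
width: 0.0212
```

```bash
python3 r.py
```

```text
clk 11.35 u 46.5 w 540.9 z 72.2 mm w21.2 ang [ 0.0003 -0.0001  0.0001]
F u -0.0 w 0.6 z -4.6 M u -0.12 w 0.02 z 0.012
```

>>> arm_command([
  {"dp":[0,0,0.05],"angular":[0,0,0],"gripper":15},
  {"dp":[0,0,0.07],"angular":[0,0,0],"gripper":15},
  {"dp":[0,0,0.08],"angular":[0,0,0],"gripper":15},
  {"dp":[0,0,0.08],"angular":[0,0,0],"gripper":15},
  {"dp":[0,0,0.08],"angular":[0,0,0],"gripper":15},
  {"dp":[0,0,0.08],"angular":[0,0,0],"gripper":15},
  {"dp":[0,0,0.06],"angular":[0,0,0],"gripper":15},
  {"dp":[0,0,0.03],"angular":[0,0,0],"gripper":15},
])

```text
clock: 12.35
position: [0.5451, -0.0933, 0.0722]
ee_rot: [0.51, 0.49, 0.51, -0.49]
contact_force: [0.1, -0.3, -4.8]
width: 0.0212
```

```bash
python3 r.py
```

```text
clk 12.35 u 115.1 w 541.0 z 72.2 mm w21.2 ang [ 0.      0.     -0.0001]
F u 0.3 w 0.1 z -4.8 M u -0.08 w -0.04 z 0.008
```

>>> arm_command([
  {"dp":[0.003,0,0.03],"angular":[0,0,0],"gripper":15},
  {"dp":[0,0,0.03],"angular":[0,0,0],"gripper":15},
  {"dp":[0,0,0.015],"angular":[0,0,0],"gripper":15},
  {"dp":[0,0,0.006],"angular":[0,0,0],"gripper":15},
  {"dp":[0,0,0.006],"angular":[0,0,0],"gripper":15},
  {"dp":[0,0,0.006],"angular":[0,0,0],"gripper":15},
  {"dp":[0,0,0.006],"angular":[0,0,0],"gripper":15},
  {"dp":[0,0,0.006],"angular":[0,0,0],"gripper":15},
])

```text
clock: 13.35
position: [0.5456, -0.1059, 0.0718]
ee_rot: [0.51, 0.49, 0.51, -0.49]
contact_force: [-0.4, -0.1, -3.5]
width: 0.0208
```

```bash
python3 r.py
```

```text
clk 13.35 u 127.7 w 540.9 z 71.8 mm w20.8 ang [ 0.0004 -0.0004  0.0001]
F u 0.1 w -0.4 z -3.5 M u -0.08 w -0.02 z 0.086
```

>>> arm_command([
  {"dp":[0,0,0.006],"angular":[0,0,0],"gripper":15},
  {"dp":[0,0,0.006],"angular":[0,0,0],"gripper":15},
  {"dp":[0,0,0.005],"angular":[0,0,0],"gripper":15},
  {"dp":[0,0,0.005],"angular":[0,0,0],"gripper":15},
  {"dp":[0,0,0.005],"angular":[0,0,0],"gripper":15},
  {"dp":[0,0,0.005],"angular":[0,0,0],"gripper":15},
  {"dp":[0,0,0.005],"angular":[0,0,0],"gripper":15},
  {"dp":[0,0,0.005],"angular":[0,0,0],"gripper":15},
])

```text
clock: 14.35
position: [0.5457, -0.1088, 0.072]
ee_rot: [0.508, 0.491, 0.511, -0.489]
contact_force: [0.2, 4.5, -2.9]
width: 0.0211
```

```bash
python3 r.py
```

```text
clk 14.35 u 130.6 w 540.9 z 72.0 mm w21.1 ang [-0.0004 -0.0033 -0.    ]
F u -4.5 w 0.4 z -2.9 M u -0.02 w 0.65 z 0.021
```

>>> arm_command([
  {"dp":[0.005,0,0.003],"angular":[0,0,0],"gripper":15},
  {"dp":[0.005,0,0.003],"angular":[0,0,0],"gripper":15},
  {"dp":[0.004,0,0.003],"angular":[0,0,0],"gripper":15},
  {"dp":[0,0,0.002],"angular":[0,0,0],"gripper":15},
  {"dp":[0,0,0.002],"angular":[0,0,0],"gripper":15},
  {"dp":[0,0,0.002],"angular":[0,0,0],"gripper":15},
  {"dp":[0,0,0.002],"angular":[0,0,0],"gripper":15},
  {"dp":[0,0,0.002],"angular":[0,0,0],"gripper":15},
])

```text
clock: 15.35
position: [0.5457, -0.1089, 0.0715]
ee_rot: [0.507, 0.493, 0.512, -0.488]
contact_force: [0.1, 5.0, -0.6]
width: 0.0214
```

```bash
python3 r.py; python3 - <<'E'
from h import *
d=look("side"); im=d["image"][190:330,200:360]; cv2.imwrite("pics/s4.png",cv2.resize(im,None,fx=4,fy=4,interpolation=cv2.INTER_CUBIC))
E
```

```text
clk 15.35 u 130.7 w 540.9 z 71.5 mm w21.4 ang [-0.0011 -0.0057 -0.0004]
F u -5.0 w 0.3 z -0.6 M u -0.08 w 0.84 z 0.018
```

View pics/s4.png

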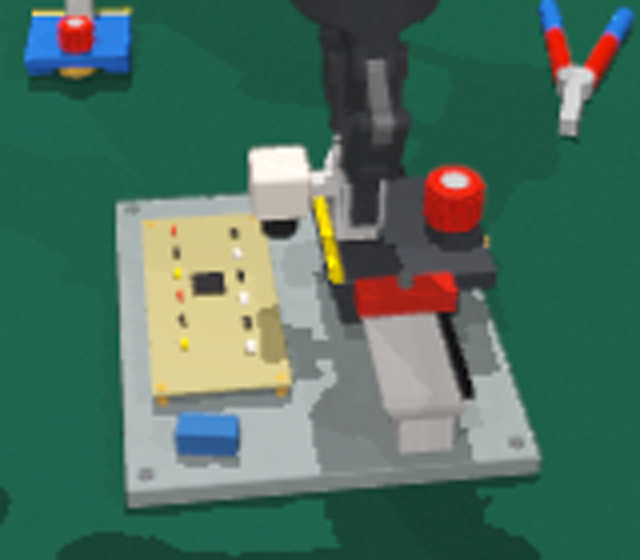

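The carriage is seated, with its nose against the red stop at (405,290) in the crop; I felt about 5 N of contact. Next I release and rise.

>>> arm_command([
  {"dp":[0,0,0],"angular":[0,0,0],"gripper":24},
  {"dp":[0,0,0],"angular":[0,0,0],"gripper":30},
  {"dp":[0,0,0],"angular":[0,0,0],"gripper":60},
  {"dp":[0,0,0],"angular":[0,0,0],"gripper":60},
  {"dp":[0,0,0],"angular":[0,0,0],"gripper":60},
  {"dp":[-0.1,0,0],"angular":[0,0,0],"gripper":60},
  {"dp":[-0.3,0,0],"angular":[0,0,0],"gripper":60},
  {"dp":[-0.3,0,0],"angular":[0,0,0],"gripper":60},
])

```text
clock: 16.4
position: [0.5458, -0.1128, 0.1577]
ee_rot: [0.509, 0.491, 0.511, -0.489]
contact_force: [0.4, 0.4, 0.5]
width: 0.0603
```

```bash
python3 r.py; python3 -c "
from h import *
print(get_state()['qpos'].round(3))"
```

```text
clk 16.40 u 134.6 w 540.9 z 157.7 mm w60.3 ang [-0.0002 -0.0022  0.0003]
F u -0.4 w 0.4 z 0.5 M u 0.02 w -0.00 z -0.065
[-0.331  0.301  1.659  0.003  1.183  1.199]
```

>>> arm_command([
  {"dp":[0,0.22,-0.03],"angular":[0,-0.002,0],"gripper":60},
  {"dp":[0,0.2,0],"angular":[0,0,0],"gripper":60},
  {"dp":[0,0,0],"angular":[0,0,0],"gripper":60},
  {"dp":[0,0,0],"angular":[0,0,0],"gripper":60},
  {"dp":[0,0,0],"angular":[0,0,0],"gripper":60},
  {"dp":[0,0,0],"angular":[0,0,0],"gripper":60},
  {"dp":[0,0,0],"angular":[0,0,0],"gripper":60},
  {"dp":[0,0,0],"angular":[0,0,0],"gripper":60},
])

```text
clock: 17.4
position: [0.5961, -0.1079, 0.1651]
ee_rot: [0.512, 0.491, 0.507, -0.489]
contact_force: [-0.6, 0.3, 0.5]
width: 0.0601
```

```bash
python3 r.py; cat > k.py <<'E'
import sys; from h import *
d=look("wrist"); im=d["image"]; cv2.imwrite("pics/%s.png"%sys.argv[1],im); P=cloud(d)
a=np.radians(2.3); U=np.array([np.sin(a),-np.cos(a)]); W=np.array([np.cos(a),np.sin(a)])
hsv=cv2.cvtColor(im,cv2.COLOR_BGR2HSV)
white=((hsv[...,1]<60)&(hsv[...,2]>150))
red=((hsv[...,0]<8)|(hsv[...,0]>172))&(hsv[...,1]>150)&(hsv[...,2]>80)
def pr(n,m):
    k,l,st,c=cv2.connectedComponentsWithStats(m.astype(np.uint8)); 
    for i in range(1,k):
        if st[i,4]>120:
            Q=P[l==i]; r=cv2.minAreaRect(np.c_[Q[:,:2]@U,Q[:,:2]@W].astype(np.float32)*1e3)
            print(n,st[i],"mean uw",(Q[:,:2]@U*1e3).mean().round(1),(Q[:,:2]@W*1e3).mean().round(1),"z",np.median(Q[:,2]).round(4),"rect",np.round(r[0],1),np.round(r[1],1),round(r[2],1))
box=(P[...,0]>.44)&(P[...,0]<.64)&(P[...,1]>-.2)&(P[...,1]<0)
pr("top86",box&red&(P[...,2]>.080)&(P[...,2]<.094))
pr("mast",box&(P[...,2]>.101)&(P[...,2]<.113))
pr("stop",box&red&(P[...,2]>.058)&(P[...,2]<.066))
pr("plate",box&(P[...,2]>.056)&(P[...,2]<.065)&~red)
E
python3 k.py w5
```

```text
clk 17.40 u 131.7 w 591.3 z 165.1 mm w60.1 ang [-0.0006  0.0022 -0.0041]
F u -0.3 w -0.6 z 0.5 M u -0.02 w 0.01 z -0.050
top86 [254 197  43  43 991] mean uw 130.9 594.8 z 0.0869 rect [130.5 593.2] [31.2 30.6] 51.6
mast [260 282  32  32 965] mean uw 130.9 541.6 z 0.1074 rect [131.  540.1] [22.  23.2] 0.2
mast [ 255  325   43   32 1227] mean uw 131.2 505.0 z 0.1053 rect [131.1 503.3] [32.  24.8] 0.1
stop [328 222  22  57 845] mean uw 182.0 562.3 z 0.0624 rect [183.  558.6] [50.  15.6] 88.8
plate [ 220  192  112   99 8217] mean uw 131.0 566.5 z 0.0606 rect [131.  564.9] [90.6 86.6] 0.3
```

View pics/w5.png

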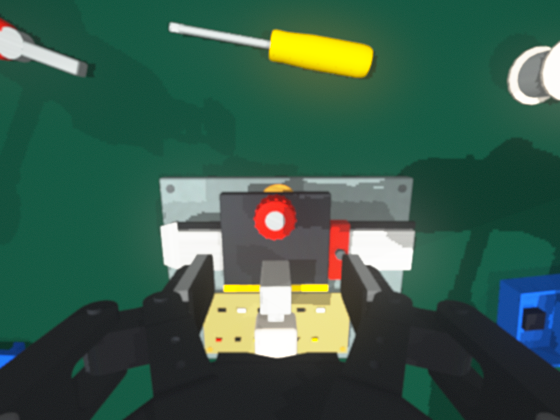

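The view shows the knob at (275,219), the nose flush at the stop (330,250), and the driver and pliers undisturbed. Next I turn the gripper about 50° counter-clockwise for turning room and lower it over the knob.

>>> arm_command([
  {"dp":[0,0.017,-0.003],"angular":[-0.11,0.002,-0.004],"gripper":42},
  {"dp":[0,0,0],"angular":[-0.11,0,0],"gripper":42},
  {"dp":[0,0,0],"angular":[-0.11,0,0],"gripper":42},
  {"dp":[0,0,0],"angular":[-0.11,0,0],"gripper":42},
  {"dp":[0.1,0,0],"angular":[-0.11,0,0],"gripper":42},
  {"dp":[0.2,0,0],"angular":[0,0,0],"gripper":42},
  {"dp":[0,0,0],"angular":[0,0,0],"gripper":42},
  {"dp":[0,0,0],"angular":[0,0,0],"gripper":42},
])

```text
clock: 18.45
position: [0.5991, -0.1078, 0.1294]
ee_rot: [0.672, 0.222, 0.671, -0.222]
contact_force: [-0.4, -0.2, 0.3]
width: 0.0422
```

```bash
python3 to.py .5982 -.1075 .065 52.3; python3 k.py w6
```

```text
clk 18.45 pos [ 0.5991 -0.1078  0.1294] yaw 53.41 w 0.0422
dp target-frame [ 0.537 -0.003 -0.007] tool-frame [ 0.537 -0.002 -0.008] ang [0.0124 0.0013 0.0001]
F [-0.39 -0.2   0.26] M [-0.013 -0.009 -0.044]
top86 [ 249  210   50   49 1361] mean uw 128.9 594.3 z 0.0868 rect [129.7 593.4] [31.  30.4] 43.8
stop [ 252  278   63   52 1137] mean uw 182.1 559.9 z 0.0624 rect [183.  558.6] [49.8 16. ] 89.1
plate [  156   162   168   163 10439] mean uw 125.8 566.4 z 0.0606 rect [130.8 564.6] [90.6 86.7] 0.2
```

>>> arm_command([
  {"dp":[0.15,-0.002,-0.008],"angular":[0,0.001,0],"gripper":42},
  {"dp":[0.2,0,0],"angular":[0,0,0],"gripper":42},
  {"dp":[0.15,0,0],"angular":[0,0,0],"gripper":42},
  {"dp":[0.04,0,0],"angular":[0,0,0],"gripper":42},
  {"dp":[0,0,0],"angular":[0,0,0],"gripper":42},
  {"dp":[0,0,0],"angular":[0,0,0],"gripper":42},
  {"dp":[0,0,0],"angular":[0,0,0],"gripper":42},
  {"dp":[0,0,0],"angular":[0,0,0],"gripper":42},
])

```text
clock: 19.5
position: [0.6029, -0.1087, 0.0706]
ee_rot: [0.676, 0.222, 0.667, -0.222]
contact_force: [-0.6, 0.0, -0.1]
width: 0.0418
```

```bash
python3 to.py .5982 -.1075 .065 52.3
```

```text
clk 19.50 pos [ 0.6029 -0.1087  0.0706] yaw 53.40 w 0.0418
dp target-frame [ 0.047 -0.016 -0.037] tool-frame [ 0.046 -0.016 -0.038] ang [ 0.0122  0.0078 -0.0028]
F [-0.61  0.04 -0.12] M [ 0.059  0.111 -0.017]
```

>>> arm_command([
  {"dp":[0.03,-0.016,-0.038],"angular":[0,0.008,-0.003],"gripper":42},
  {"dp":[0.01,0,0],"angular":[0,0,0],"gripper":42},
  {"dp":[0,0,0],"angular":[0,0,0],"gripper":42},
  {"dp":[0,0,0],"angular":[0,0,0],"gripper":42},
])

```text
invalid input at $.series: expected 8 rows
```

>>> arm_command([
  {"dp":[0.03,-0.016,-0.038],"angular":[0,0.008,-0.003],"gripper":42},
  {"dp":[0.01,0,0],"angular":[0,0,0],"gripper":42},
  {"dp":[0,0,0],"angular":[0,0,0],"gripper":42},
  {"dp":[0,0,0],"angular":[0,0,0],"gripper":42},
  {"dp":[0,0,0],"angular":[0,0,0],"gripper":42},
  {"dp":[0,0,0],"angular":[0,0,0],"gripper":42},
  {"dp":[0,0,0],"angular":[0,0,0],"gripper":42},
  {"dp":[0,0,0],"angular":[0,0,0],"gripper":42},
])

```text
clock: 20.5
position: [0.5985, -0.1078, 0.0659]
ee_rot: [0.672, 0.222, 0.671, -0.222]
contact_force: [0.5, -0.1, 0.1]
width: 0.0418
```

```bash
python3 to.py .5982 -.1075 .065 52.3
```

```text
clk 20.50 pos [ 0.5985 -0.1078  0.0659] yaw 53.40 w 0.0418
dp target-frame [ 0.007  0.    -0.004] tool-frame [ 0.007  0.    -0.004] ang [0.0122 0.0004 0.0002]
F [ 0.55 -0.08  0.06] M [-0.003  0.04   0.033]
```

Centred to under 1 mm. Closing on the knob.

>>> arm_command([
  {"dp":[0.005,0,-0.004],"angular":[0,0,0],"gripper":34},
  {"dp":[0,0,0],"angular":[0,0,0],"gripper":31},
  {"dp":[0,0,0],"angular":[0,0,0],"gripper":26},
  {"dp":[0,0,0],"angular":[0,0,0],"gripper":26},
  {"dp":[0,0,0],"angular":[0,0,0],"gripper":26},
  {"dp":[0,0,0],"angular":[0,0,0],"gripper":26},
  {"dp":[0,0,0],"angular":[0,0,0],"gripper":26},
  {"dp":[0,0,0],"angular":[0,0,0],"gripper":26},
], grip_force=45)

```text
clock: 21.5
position: [0.5974, -0.1069, 0.0655]
ee_rot: [0.671, 0.222, 0.672, -0.222]
contact_force: [-0.6, 1.3, 2.3]
width: 0.0283
```

```bash
python3 to.py .5982 -.1075 .065 52.3
```

```text
clk 21.50 pos [ 0.5974 -0.1069  0.0655] yaw 53.38 w 0.0283
dp target-frame [ 0.004 -0.     0.009] tool-frame [ 0.004 -0.     0.009] ang [ 0.012  -0.0006  0.0002]
F [-0.58  1.28  2.29] M [ 0.16   0.164 -0.058]
```

>>> arm_command([
  {"dp":[0,0,0],"angular":[0.03,0,0],"gripper":26},
  {"dp":[0,0,0],"angular":[0.03,0,0],"gripper":26},
  {"dp":[0,0,0],"angular":[0.03,0,0],"gripper":26},
  {"dp":[0,0,0],"angular":[0.03,0,0],"gripper":26},
  {"dp":[0,0,0],"angular":[0.03,0,0],"gripper":26},
  {"dp":[0,0,0],"angular":[0.03,0,0],"gripper":26},
  {"dp":[0,0,0],"angular":[0.03,0,0],"gripper":26},
  {"dp":[0,0,0],"angular":[0.03,0,0],"gripper":26},
])

```text
clock: 22.5
position: [0.5973, -0.1068, 0.0655]
ee_rot: [0.616, 0.346, 0.617, -0.347]
contact_force: [-1.2, 0.9, 1.9]
width: 0.0282
```

```bash
python3 to.py .5982 -.1075 .065 52.3
```

```text
clk 22.50 pos [ 0.5973 -0.1068  0.0655] yaw 31.26 w 0.0282
dp target-frame [ 0.004 -0.     0.009] tool-frame [0.004 0.003 0.009] ang [-0.2338 -0.0004  0.0008]
F [-1.16  0.9   1.92] M [0.125 0.099 0.077]
```

>>> arm_command([
  {"dp":[0,0,0],"angular":[0.02,0,0],"gripper":26},
  {"dp":[0,0,0],"angular":[0.02,0,0],"gripper":26},
  {"dp":[0,0,0],"angular":[0.02,0,0],"gripper":26},
  {"dp":[0,0,0],"angular":[0.02,0,0],"gripper":26},
  {"dp":[0,0,0],"angular":[0.02,0,0],"gripper":26},
  {"dp":[0,0,0],"angular":[0.02,0,0],"gripper":26},
  {"dp":[0,0,0],"angular":[0.02,0,0],"gripper":26},
  {"dp":[0,0,0],"angular":[0.02,0,0],"gripper":26},
])

```text
clock: 23.5
position: [0.5977, -0.1069, 0.0655]
ee_rot: [0.565, 0.425, 0.565, -0.426]
contact_force: [0.5, 0.9, 1.8]
width: 0.0281
```

```bash
python3 to.py .5982 -.1075 .065 52.3
```

```text
clk 23.50 pos [ 0.5977 -0.1069  0.0655] yaw 16.03 w 0.0281
dp target-frame [ 0.004 -0.002  0.006] tool-frame [0.004 0.002 0.006] ang [-4.03e-01  2.00e-04  6.00e-04]
F [0.45 0.91 1.84] M [0.134 0.054 0.116]
```

>>> arm_command([
  {"dp":[0,0,0],"angular":[0.012,0,0],"gripper":26},
  {"dp":[0,0,0],"angular":[0.012,0,0],"gripper":26},
  {"dp":[0,0,0],"angular":[0.012,0,0],"gripper":26},
  {"dp":[0,0,0],"angular":[0.012,0,0],"gripper":26},
  {"dp":[0,0,0],"angular":[0.012,0,0],"gripper":26},
  {"dp":[0,0,0],"angular":[0.012,0,0],"gripper":26},
  {"dp":[0,0,0],"angular":[0.012,0,0],"gripper":26},
  {"dp":[0,0,0],"angular":[0.012,0,0],"gripper":26},
])

```text
clock: 24.5
position: [0.5979, -0.1068, 0.0656]
ee_rot: [0.529, 0.469, 0.529, -0.47]
contact_force: [-1.1, 2.0, 2.9]
width: 0.0282
```

```bash
python3 to.py .5982 -.1075 .065 52.3
```

```text
clk 24.50 pos [ 0.5979 -0.1068  0.0656] yaw 6.79 w 0.0282
dp target-frame [ 0.005 -0.003  0.006] tool-frame [0.005 0.002 0.006] ang [-5.056e-01  4.000e-04  4.000e-04]
F [-1.12  2.03  2.86] M [0.103 0.071 0.164]
```

>>> arm_command([
  {"dp":[0,0,0],"angular":[0.01,0,0],"gripper":26},
  {"dp":[0,0,0],"angular":[0.01,0,0],"gripper":26},
  {"dp":[0,0,0],"angular":[0.01,0,0],"gripper":26},
  {"dp":[0,0,0],"angular":[0.01,0,0],"gripper":26},
  {"dp":[0,0,0],"angular":[0.01,0,0],"gripper":26},
  {"dp":[0,0,0],"angular":[0.01,0,0],"gripper":26},
  {"dp":[0,0,0],"angular":[0.01,0,0],"gripper":26},
  {"dp":[0,0,0],"angular":[0.01,0,0],"gripper":26},
])

```text
clock: 25.5
position: [0.5981, -0.1063, 0.0657]
ee_rot: [0.496, 0.504, 0.496, -0.504]
contact_force: [-0.1, 1.9, 1.5]
width: 0.0283
```

```bash
python3 to.py .5982 -.1075 .065 52.3
```

```text
clk 25.50 pos [ 0.5981 -0.1063  0.0657] yaw -0.92 w 0.0283
dp target-frame [ 0.006 -0.007  0.007] tool-frame [0.006 0.001 0.01 ] ang [-5.913e-01  1.000e-04 -1.000e-04]
F [-0.11  1.85  1.46] M [0.202 0.05  0.21 ]
```

>>> arm_command([
  {"dp":[0,0,0],"angular":[0.01,0,0],"gripper":26},
  {"dp":[0,0,0],"angular":[0.01,0,0],"gripper":26},
  {"dp":[0,0,0],"angular":[0.01,0,0],"gripper":26},
  {"dp":[0,0,0],"angular":[0.01,0,0],"gripper":26},
  {"dp":[0,0,0],"angular":[0.01,0,0],"gripper":26},
  {"dp":[0,0,0],"angular":[0.01,0,0],"gripper":26},
  {"dp":[0,0,0],"angular":[0.01,0,0],"gripper":26},
  {"dp":[0,0,0],"angular":[0.01,0,0],"gripper":26},
])

```text
clock: 26.5
position: [0.5981, -0.1061, 0.0659]
ee_rot: [0.461, 0.536, 0.461, -0.536]
contact_force: [-0.6, 1.4, 1.7]
width: 0.0284
```

```bash
python3 to.py .5982 -.1075 .065 52.3
```

```text
clk 26.50 pos [ 0.5981 -0.1061  0.0659] yaw -8.63 w 0.0284
dp target-frame [ 0.007 -0.009  0.007] tool-frame [0.007 0.002 0.011] ang [-6.77e-01 -0.00e+00 -3.00e-04]
F [-0.62  1.36  1.69] M [0.391 0.02  0.257]
```

Torque rises linearly, from about 0.07 free to 0.257 N m now, so about 0.19 above free turning. That is firm. I'll release, rise and check.

>>> arm_command([
  {"dp":[0,0,0],"angular":[0,0,0],"gripper":32},
  {"dp":[0,0,0],"angular":[0,0,0],"gripper":42},
  {"dp":[0,0,0],"angular":[0,0,0],"gripper":42},
  {"dp":[0,0,0],"angular":[0,0,0],"gripper":42},
  {"dp":[-0.1,0,0],"angular":[0,0,0],"gripper":42},
  {"dp":[-0.35,0,0],"angular":[0.05,0,0],"gripper":42},
  {"dp":[-0.35,0,0],"angular":[-0.06,0,0],"gripper":42},
  {"dp":[0,0,0],"angular":[-0.11,0,0],"gripper":42},
])

```text
clock: 27.5
position: [0.5987, -0.1077, 0.1663]
ee_rot: [0.511, 0.489, 0.509, -0.49]
contact_force: [-0.2, 1.0, -1.3]
width: 0.0421
```

>>> arm_command([
  {"dp":[0,0,0],"angular":[0,0,0],"gripper":42},
  {"dp":[0,0,0],"angular":[0,0,0],"gripper":42},
  {"dp":[0,0,0],"angular":[0,0,0],"gripper":42},
  {"dp":[0,0,0],"angular":[0,0,0],"gripper":42},
  {"dp":[0,0,0],"angular":[0,0,0],"gripper":42},
  {"dp":[0,0,0],"angular":[0,0,0],"gripper":42},
  {"dp":[0,0,0],"angular":[0,0,0],"gripper":42},
  {"dp":[0,0,0],"angular":[0,0,0],"gripper":42},
])

```text
clock: 28.5
position: [0.5981, -0.1076, 0.1662]
ee_rot: [0.509, 0.491, 0.508, -0.492]
contact_force: [-0.1, 0.4, -0.1]
width: 0.042
```

```bash
python3 r.py; python3 k.py w7; python3 -c "
from h import *
im=cv2.imread('pics/w7.png')[150:330,180:420]; cv2.imwrite('pics/w7c.png',cv2.resize(im,None,fx=3.3,fy=3.3,interpolation=cv2.INTER_CUBIC))"
```

```text
clk 28.50 u 131.5 w 593.3 z 166.2 mm w42.0 ang [-0.0038  0.0011 -0.    ]
F u -0.4 w -0.1 z -0.1 M u -0.01 w 0.04 z 0.058
top86 [254 197  43  43 987] mean uw 130.4 596.0 z 0.0876 rect [130.3 594.2] [31.  30.7] 36.7
mast [260 281  32  33 948] mean uw 130.4 542.3 z 0.1076 rect [130.5 541. ] [22.1 23. ] 0.4
mast [ 255  325   43   32 1229] mean uw 130.6 505.5 z 0.1051 rect [130.5 503.6] [26.1 32.1] 89.2
stop [329 222  21  39 546] mean uw 183.3 571.7 z 0.0624 rect [183.  567.3] [32.7 15.8] 89.6
plate [ 220  191  112   99 7442] mean uw 131.3 570.5 z 0.061 rect [130.7 566.2] [86.6 90.6] 90.0
```

View pics/w7c.png

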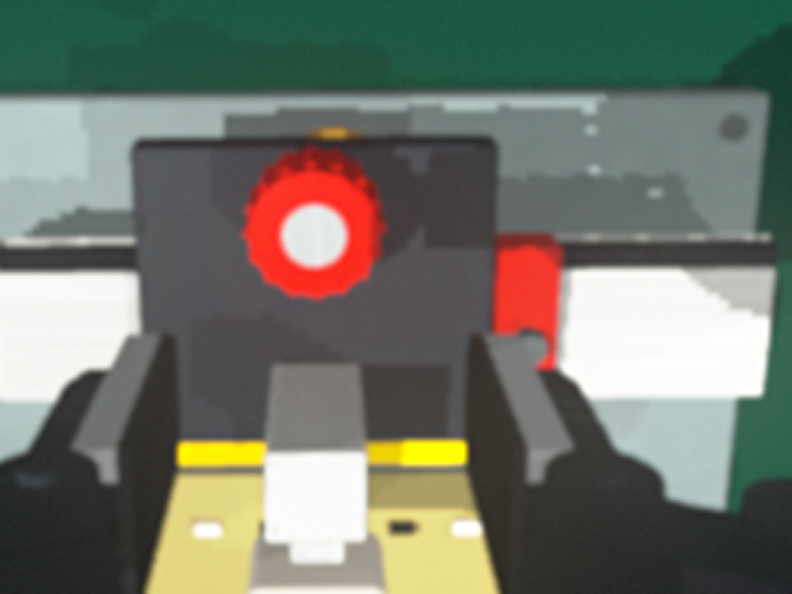

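The nose is flush with the stop at (497,290) and no gap shows. The camera numbers suggest the clamping drew the carriage back by perhaps 0.4 mm, though. I'll re-pinch the mast lightly to close that and tug-check the clamp.

>>> arm_command([
  {"dp":[0,-0.22,-0.008],"angular":[-0.004,0.001,0],"gripper":60},
  {"dp":[0,-0.21,0],"angular":[0,0,0],"gripper":60},
  {"dp":[0,0,0],"angular":[0,0,0],"gripper":60},
  {"dp":[0.2,0,0],"angular":[0,0,0],"gripper":60},
  {"dp":[0.2,0,0],"angular":[0,0,0],"gripper":60},
  {"dp":[0.1,0,0],"angular":[0,0,0],"gripper":60},
  {"dp":[0,0,0],"angular":[0,0,0],"gripper":60},
  {"dp":[0,0,0],"angular":[0,0,0],"gripper":60},
])

```text
clock: 29.55
position: [0.5518, -0.1097, 0.1067]
ee_rot: [0.513, 0.492, 0.507, -0.488]
contact_force: [0.1, -0.7, 0.2]
width: 0.0598
```

```bash
python3 to.py .5466 -.1088 .078 2.3
```

```text
clk 29.55 pos [ 0.5518 -0.1097  0.1067] yaw 2.32 w 0.0598
dp target-frame [ 0.239 -0.043 -0.009] tool-frame [ 0.239 -0.045 -0.01 ] ang [ 0.0002  0.0018 -0.0061]
F [ 0.15 -0.72  0.18] M [ 0.025 -0.036 -0.02 ]
```

>>> arm_command([
  {"dp":[0.1,-0.045,-0.01],"angular":[0,0.002,-0.006],"gripper":60},
  {"dp":[0.12,0,0],"angular":[0,0,0],"gripper":60},
  {"dp":[0.02,0,0],"angular":[0,0,0],"gripper":60},
  {"dp":[0,0,0],"angular":[0,0,0],"gripper":27},
  {"dp":[0,0,0],"angular":[0,0,0],"gripper":27},
  {"dp":[0,0,0],"angular":[0,0,0],"gripper":27},
  {"dp":[0,0,0],"angular":[0,0,0],"gripper":27},
  {"dp":[0,0,0],"angular":[0,0,0],"gripper":27},
])

```text
clock: 30.55
position: [0.5474, -0.1091, 0.0777]
ee_rot: [0.511, 0.49, 0.509, -0.489]
contact_force: [0.3, -0.6, -0.6]
width: 0.0268
```

```bash
python3 to.py .5466 -.1088 .078 2.3; python3 r.py
```

```text
clk 30.55 pos [ 0.5474 -0.1091  0.0777] yaw 2.32 w 0.0268
dp target-frame [-0.003 -0.007 -0.003] tool-frame [-0.003 -0.007 -0.003] ang [ 0.0002  0.0005 -0.0019]
F [ 0.26 -0.6  -0.64] M [ 0.012 -0.065  0.058]
clk 30.55 u 131.0 w 542.6 z 77.7 mm w26.8 ang [ 0.0002  0.0005 -0.0019]
F u 0.6 w 0.2 z -0.6 M u 0.07 w 0.01 z 0.058
```

>>> arm_command([
  {"dp":[0,-0.003,0.01],"angular":[0,0,-0.002],"gripper":27},
  {"dp":[0,0,0.01],"angular":[0,0,0],"gripper":27},
  {"dp":[0,0,0.008],"angular":[0,0,0],"gripper":27},
  {"dp":[0,0,0.008],"angular":[0,0,0],"gripper":27},
  {"dp":[0,0,0.008],"angular":[0,0,0],"gripper":27},
  {"dp":[0,0,0.008],"angular":[0,0,0],"gripper":27},
  {"dp":[0,0,0.008],"angular":[0,0,0],"gripper":27},
  {"dp":[0,0,0.008],"angular":[0,0,0],"gripper":27},
])

```text
clock: 31.55
position: [0.547, -0.1105, 0.0777]
ee_rot: [0.506, 0.493, 0.512, -0.488]
contact_force: [0.8, 5.7, 0.5]
width: 0.0271
```

```bash
python3 r.py
```

```text
clk 31.55 u 132.4 w 542.2 z 77.7 mm w27.1 ang [-0.0019 -0.0077  0.0002]
F u -5.7 w 1.1 z 0.5 M u 0.14 w 0.87 z -0.031
```

>>> arm_command([
  {"dp":[0,0,0.012],"angular":[0,-0.004,0],"gripper":27},
  {"dp":[0,0,0.014],"angular":[0,-0.002,0],"gripper":27},
  {"dp":[0,0,0.016],"angular":[0,-0.002,0],"gripper":27},
  {"dp":[0,0,0.016],"angular":[0,0,0],"gripper":27},
  {"dp":[0,0,0.016],"angular":[0,0,0],"gripper":27},
  {"dp":[0,0,0.016],"angular":[0,0,0],"gripper":27},
  {"dp":[0,0,0.016],"angular":[0,0,0],"gripper":27},
  {"dp":[0,0,0.016],"angular":[0,0,0],"gripper":27},
])

```text
clock: 32.55
position: [0.5469, -0.1103, 0.0775]
ee_rot: [0.501, 0.499, 0.514, -0.486]
contact_force: [0.3, 8.1, 1.3]
width: 0.0269
```

```bash
python3 r.py
```

```text
clk 32.55 u 132.1 w 542.0 z 77.5 mm w26.9 ang [-0.006  -0.0168  0.0003]
F u -8.1 w 0.6 z 1.3 M u 0.23 w 1.21 z 0.025
```

It doesn't shift at 8 N, so it is either on the stop or held by the clamp. I won't force it. Backing off and withdrawing.

>>> arm_command([
  {"dp":[0,0,-0.015],"angular":[-0.005,-0.015,0],"gripper":34},
  {"dp":[0,0,-0.005],"angular":[0,0,0],"gripper":50},
  {"dp":[0,0,0],"angular":[0,0,0],"gripper":60},
  {"dp":[0,0,0],"angular":[0,0,0],"gripper":60},
  {"dp":[-0.2,0,0],"angular":[0,0,0],"gripper":60},
  {"dp":[-0.4,0,0],"angular":[0,0,0],"gripper":60},
  {"dp":[-0.3,0.2,0],"angular":[0,0,0],"gripper":60},
  {"dp":[0,0.23,0],"angular":[0,0,0],"gripper":60},
])

```text
clock: 33.55
position: [0.5976, -0.1089, 0.1884]
ee_rot: [0.51, 0.488, 0.509, -0.492]
contact_force: [0.6, 0.7, -1.0]
width: 0.0596
```

>>> arm_command([
  {"dp":[0,0,0],"angular":[0,0,0],"gripper":60},
  {"dp":[0,0,0],"angular":[0,0,0],"gripper":60},
  {"dp":[0,0,0],"angular":[0,0,0],"gripper":60},
  {"dp":[0,0,0],"angular":[0,0,0],"gripper":60},
  {"dp":[0,0,0],"angular":[0,0,0],"gripper":60},
  {"dp":[0,0,0],"angular":[0,0,0],"gripper":60},
  {"dp":[0,0,0],"angular":[0,0,0],"gripper":60},
  {"dp":[0,0,0],"angular":[0,0,0],"gripper":60},
])

```text
clock: 34.55
position: [0.5949, -0.1094, 0.1869]
ee_rot: [0.509, 0.487, 0.51, -0.493]
contact_force: [0.0, -0.3, 0.7]
width: 0.0599
```

```bash
python3 r.py; python3 k.py w8; python3 - <<'E'
from h import *
d=look("side"); im=d["image"][190:330,200:360]; cv2.imwrite("pics/s8.png",cv2.resize(im,None,fx=4,fy=4,interpolation=cv2.INTER_CUBIC))
E
```

```text
clk 34.55 u 133.1 w 590.0 z 186.9 mm w59.9 ang [-0.001   0.0023  0.0049]
F u 0.3 w 0.0 z 0.7 M u 0.01 w 0.03 z -0.049
top86 [254 187  39  40 853] mean uw 130.6 595.8 z 0.0876 rect [130.7 594. ] [30.5 31.2] 12.5
mast [259 264  29  30 807] mean uw 130.8 542.3 z 0.1076 rect [130.5 541.2] [22.5 21.7] 89.8
mast [ 254  305   40   34 1263] mean uw 130.7 502.7 z 0.105 rect [130.6 501.2] [30.1 32.2] 89.8
stop [322 211  21  54 831] mean uw 182.9 559.9 z 0.0624 rect [182.9 558.6] [49.9 15.9] 89.2
plate [ 221  182  105   93 7159] mean uw 130.6 567.7 z 0.061 rect [130.5 565.9] [90.2 87. ] 0.0
```

View pics/s8.png

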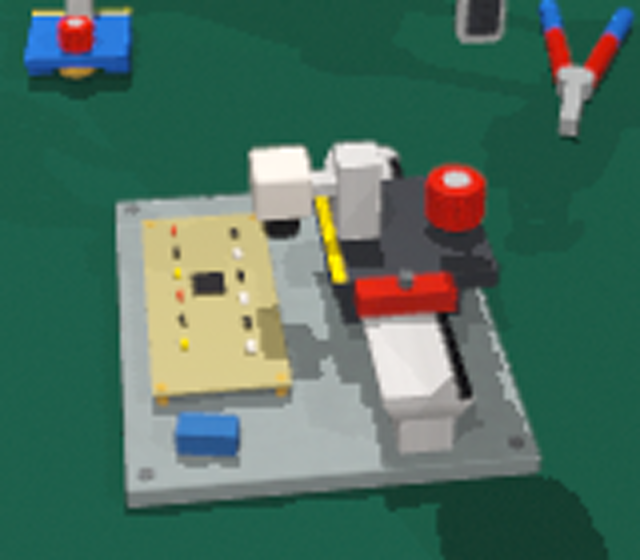

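The carriage sits on the rail with its nose at the stop (405,290), the gripper is clear, and the blue block, pliers and others look unmoved. Handing in.

```bash
python3 -c "
from rig import sign_off; print(sign_off())"
```

```text
the job is handed in; nothing more can be done
None
```

I slid the larger dark carriage onto the rail from its tapered end, knob side to the gib, and ran it up to the red stop. I then clamped it, let go and handed the job in at about 34.6 s.

- **Seating:** I felt about 5 N of contact at the stop, at the position the camera had predicted.
- **Clamp:** I turned the knob clockwise about 1.08 rad. Torque rose steadily from about 0.07 N m when free to 0.257 N m, which is about 0.19 above free turning. The readings scatter by a few hundredths of a N m.
- **Tug check:** A push of about 8 N towards the stop did not move the carriage, and I did not push harder.
- **Nose against the stop:** This check does not fully agree. The camera numbers suggest the carriage moved back 0.3 to 0.5 mm from the stop during clamping. No gap shows in the pictures, and this is close to the measuring error, but the push did not settle it.
- **Bystanders:** Those in the last view (blue block, pliers, blue carriage) look unmoved. I did not check the rest at the end. The gripper was clear of everything.

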